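# Refit the blade cassette of a vegetable dicer

## Robot

A 6-joint arm with a two-finger parallel gripper is mounted at the origin on the work surface. World frame = base frame: x ahead of the robot, y to its left, z up, the work surface at z = 0. Lengths are in m, angles in rad, forces in N, time in s.
With the tool pointing down it reaches from about 0.275 to 0.825 m from the base axis. Payload 4.9 kg.
Tool frame: the origin (TCP) lies at the very end of the fingers, on their centre line; the grasp point (between the pads) lies behind it (ctrl.pinch_z is the z of the grasp point in the tool frame, in m); z points along the fingers, x is the direction in which the jaws open and shut, and the axes are right-handed (so a half turn about z gives the same grasp; the last joint's range is limited). The gripper opens to 85 mm and grips with 20 to 120 N. Pads are 22 mm wide; open, the fingers measure 114 mm over their backs; the gripper's body (76 mm by 85 mm) begins 54 mm behind the grasp point. The pads swing forward as they close: fully open they stand 13 mm farther back than shut.
Start: joints at [1.137, 0.326, -0.193, 1.052, 0, 1.437], TCP at [0.162, 0.525, 0.231] pointing down, gripper open.
Joint ranges: [-2.65, 2.65], [-0.97, 1.79], [-1.3, 1.35], [-1.93, 2.1], [-1.47, 1.37], [-3.14, 3.14]. Speed limits (rad/s): [2.57, 2.57, 3.14, 3.14, 3.14, 3.14].

## Interface

Orientations are given as a rotation vector (axis times angle).
In Python, from cell import ctrl, camera, job_done gives the robot as it stands.
- The arm moves only by the tool drive_tool, never from a script. Its argument "plan" is one flat list of numbers, 5 for each row, row after row: the shift along the tool's x, y, z in mm, then the turn about the tool's z in rad, then the finger opening in mm, from 0 to 85.4. In form: [tx, ty, tz, spin, fingers, tx, ty, tz, spin, fingers, ...]. A call has 1 to 12 rows; each row is the pose to reach, as a shift and turn from the pose measured when the call began, along the tool's axes at that moment; what a row does not reach only later rows make up. A row lasts 1/10 s, in which the tool goes at most 50 mm and 8.59 degrees, less where a joint would pass 70% of its speed; a pose out of reach is approached as far as the arm can. A call with a gripper value outside its range is refused whole. The fingers move at their own pace and stop on an object; "newtons" is the grip in N (left out, the last holds). Time passes only in rows, so rows that repeat a pose let the fingers close. It gives the time, the measured TCP pose, the force and the opening at its end, in the units of the state.
- ctrl.get_obs(): the state, without advancing time (a new reading comes with each control period).
- camera(name): name is "side" or "top" or "wrist"; returns a dict with "img" (420x560x3 uint8, red, green, blue), "fx", "fy", "cx", "cy" (pixels), "dist" ([k1, k2, p1, p2, k3] as OpenCV has them; the pictures are not rectified), "cam_to_world" (4x4, takes a point from camera to world coordinates). Camera axes: x right, y down, z forward; pixel columns grow to the right and rows downward; lengths in m; the calibration is good to about 2 mm. A picture is of the moment at which its call begins. There is no depth.
- job_done(): hands the job in, once; it reports no verdict.
The state is a dict: "t": time; "joint_pos": joint angles; "qd": joint speeds; "joint_efforts": joint torques, N m; "position": TCP position; "tcp_rot": TCP orientation; "force": force on the tool from outside, world axes, zero at the start; "moment": the same for the moment, N m; "finger_gap": opening from 0.0 (shut) to 1.0 (fully open).
Only numpy, scipy, OpenCV 4.12 (cv2) and the standard library are available. Lean on these libraries where they do the work, as an engineer would, in place of code of your own. Each camera call takes 0.05 s, during which the arm holds its last target.

## Task

Get the lever dicer ready for service: slide its blade cassette gently all the way home against the back stop pins, then turn the knurled thumbscrew clockwise until its foot seats on the cassette and it is snug by finger force, and stop there without forcing it. Leave the cassette home and the screw snug, let go of the machine, and leave everything else on the counter where it is.

Things in the scene. Friction and masses are not known exactly. Their poses are not given: they have to be found in the camera images.
- dicer: Lever vegetable dicer, cast aluminium, fixed on the counter. Bed 350 x 200 mm (x from -150 to 200 mm), top 140 mm up, with a window. Origin on the counter under the window's middle; x: the way the cassette slides home, z up, y left of x. The open pusher lever stands beyond x = 150 mm, up to 490 mm. Screw bracket: x within 22 mm, y 40 to 100 mm, top 176 mm up. A fixed lip holds the right side.
- cassette: Blade cassette: flat steel frame 150 (x) by 130 (y) by 16 mm high with a blade grid, lying in guides on the bed. Origin: centre of its underside, 140 mm above the counter, axes as the dicer's. Starts 25 to 55 mm out (towards the dicer's -x); slides along the dicer's x only, friction about 3 N. Home: its origin over the dicer's origin (rel. x = 0), back edge on the stop pins.
- cassette_lug (a point): Centre of the upright lug on the cassette's front bar, by which it is pushed: 10 mm thick (dicer x), 46 mm wide (dicer y); the lug stands 26 mm up from the top of the frame, from 156 to 182 mm above the counter; this point is 169 mm above the counter, 70 mm before the cassette's origin. The bed below reaches 150 mm before the dicer's origin.
- back_stop: Low bar with two steel dowel pins behind the cassette, fixed on the bed; the origin is where the home cassette's back edge stands, 75 mm behind the dicer's origin, on the bed. Pushing the cassette onto it with more than about 40 N bends the pins.
- thumbscrew: Vertical clamp thumbscrew, 58 mm left (+y) of the dicer's origin. Origin at its flat foot, z up. Clockwise from above tightens, 2.5 mm a turn: too little to see. It runs freely (0.02 N m) for an unknown 1.2 to 3.5 rad; then the foot is down on the cassette's side bar and the moment climbs about 0.25 N m per rad, springy by 0.1 to 0.2 rad. Snug is 0.1 to 0.2 N m; at 0.25 the frame bends.
- screw_head (a point): Centre of the thumbscrew's knurled steel head, on its axis: a round head 40 mm across and 22 mm high, from 195 to 217 mm above the counter, about 30 mm above the arm of the bracket; free all round for 100 mm above 185 mm from the counter.
- spare_cassette: Bystander: spare blade cassette with a coarser grid, lying loose on the counter. Origin at the centre of its underside.
- brush: Bystander: wooden brush, 150 x 34 x 38 mm, lying on the counter. Origin at the centre of its underside.
- onion: Bystander: an onion, 72 mm across, 68 mm high. Origin at its underside.
- bowl: Bystander: steel bowl, 170 mm across, 75 mm high. Origin at the centre of its underside.
- squeeze_bottle: Bystander: clear squeeze bottle, 60 mm across, 185 mm high. Origin at its underside.
- shaker: Bystander: steel shaker, 52 mm across, 95 mm high. Origin at its underside.
- spatula: Bystander: black spatula, 300 mm long, lying on the counter. Origin at its underside.

How it is judged:
By the outcome, as a careful person would: the job done as asked, in the order asked, and still so for the second after the job is handed in, with the robot touching nothing.
It also fails if it takes over 72 s, if anything falls off the work surface, if the arm or the gripper's body presses on something with over 40 N, if the wrist force passes 120 N, or if a joint passes its speed limit or range.

## Working session

There is one attempt and no reset: what is moved stays moved. The work goes in short steps, Python scripts to look and compute and a tool call to move; the robot and the scene stay as the last step left them, time stands still between calls to the robot, and variables do not carry over. Pictures are saved under pics/ and viewed, and the job is handed in when it is done.

Besides the shell and the picture viewer there is one more tool, called after "Emit:" as name(argument=value, ...) on one line, values as JSON. drive_tool: Moves the arm, as the interface text tells. Its arguments: {"type":"object","properties":{"plan":{"type":"array","items":{"type":"number"}},"newtons":{"type":"number"}},"required":["plan"]}

```bash
ls; mkdir -p pics; python3 - <<'E'
from cell import ctrl,camera
import cv2,numpy as np
o=ctrl.get_obs();print(o,ctrl.pinch_z)
for n in("side","top"):
    c=camera(n);cv2.imwrite(f"pics/{n}0.png",c["img"][:,:,::-1]);print(n,{k:v for k,v in c.items() if k!="img"})
E
```

```text
pics
{'t': 0.0, 'joint_pos': array([ 1.13679633e+00,  3.26955996e-01, -1.93549345e-01,  1.05199335e+00,
       -5.74300395e-06,  1.43661633e+00]), 'qd': array([ 0.00050191,  0.00030848, -0.00043757, -0.00088883,  0.00064213,
        0.00038567]), 'joint_efforts': array([ 1.56871984e-04, -4.43400192e+01,  2.62441796e+01,  1.54981337e-02,
       -2.90960415e-04,  2.64466875e-07]), 'position': array([0.16218381, 0.52495701, 0.23050834]), 'tcp_rot': array([ 2.52763416e+00,  1.86426746e+00, -2.34008977e-03]), 'force': array([-0.09479561, -0.09077929, -0.55720102]), 'moment': array([0.02314547, 0.04644029, 0.00650931]), 'finger_gap': 1.0033278612232632} -0.0187
side {'fx': 458.01251844381386, 'fy': 458.01251844381386, 'cx': 273.1949623199547, 'cy': 208.50206085390434, 'dist': array([0.00137454, 0.        , 0.        , 0.        , 0.        ]), 'cam_to_world': array([[ 0.70979084, -0.44323597,  0.54748409, -0.21180214],
       [-0.70439828, -0.4515474 ,  0.54765683, -0.77459568],
       [ 0.00447381, -0.77436866, -0.63271887,  1.00079791],
       [ 0.        ,  0.        ,  0.        ,  1.        ]])}
top {'fx': 453.97939902411866, 'fy': 453.97939902411866, 'cx': 273.9152220489886, 'cy': 212.94466336552654, 'dist': array([-0.11798314,  0.        ,  0.        ,  0.        ,  0.        ]), 'cam_to_world': array([[-0.02507543, -0.99254721,  0.1192529 ,  0.37680474],
       [-0.99957295,  0.02310308, -0.01789325, -0.02440603],
       [ 0.01500479, -0.11965066, -0.99270266,  1.64704303],
       [ 0.        ,  0.        ,  0.        ,  1.        ]])}
```

View pics/side0.png

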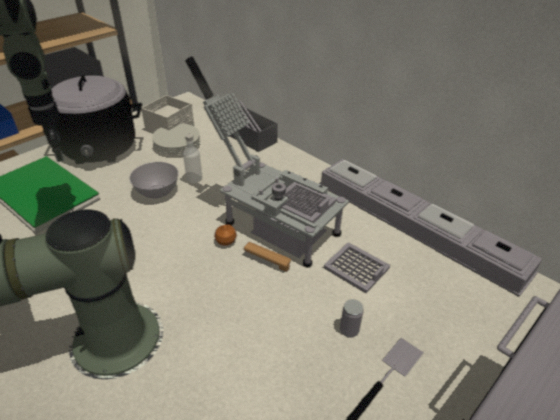

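View pics/top0.png

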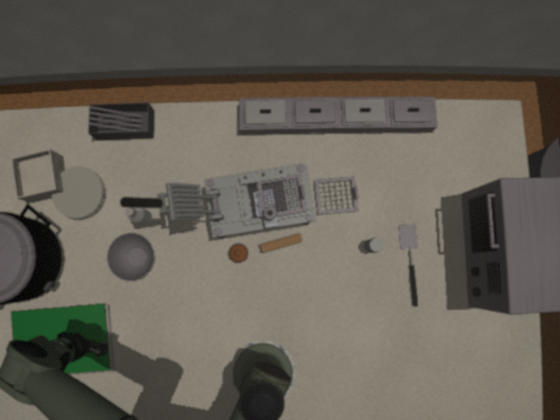

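```bash
python3 - <<'E'
import cv2
a=cv2.imread("pics/top0.png")[145:265,180:380];b=cv2.imread("pics/side0.png")[150:280,200:400]
cv2.imwrite("pics/topz.png",cv2.resize(a,(800,480),interpolation=cv2.INTER_CUBIC))
cv2.imwrite("pics/sidez.png",cv2.convertScaleAbs(cv2.resize(b,(800,520),interpolation=cv2.INTER_CUBIC),alpha=1.5))
E
```

```text
(no output)
```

View pics/topz.png

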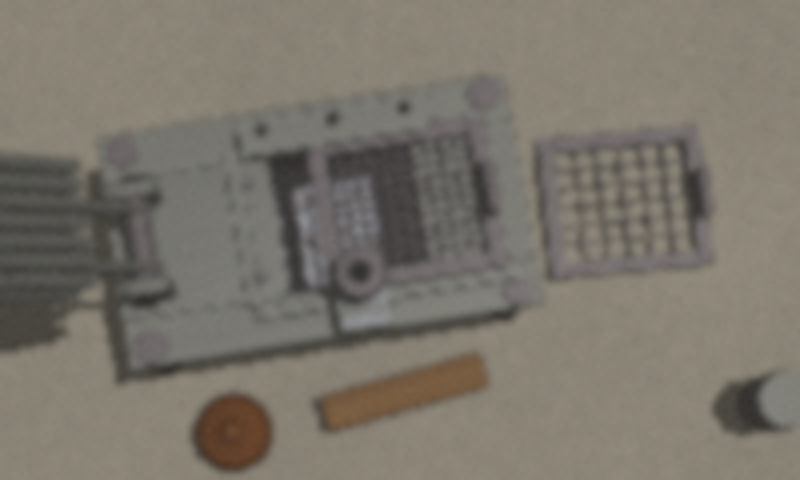

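View pics/sidez.png

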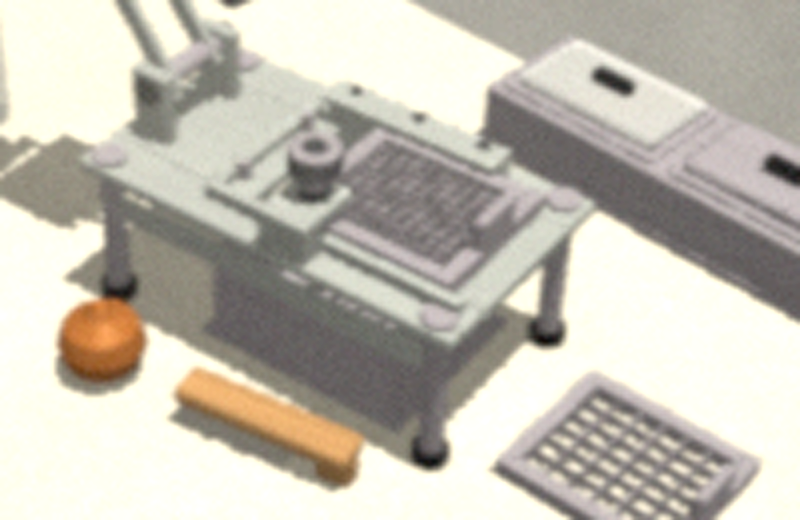

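```bash
cat > h.py <<'E'
import numpy as np,cv2
def ray(c,u,v):
    K=np.array([[c["fx"],0,c["cx"]],[0,c["fy"],c["cy"]],[0,0,1]])
    p=cv2.undistortPoints(np.array([[[u,v]]],float),K,c["dist"])[0,0]
    T=c["cam_to_world"];return T[:3,3],T[:3,:3]@np.array([p[0],p[1],1])
def plane(c,u,v,z):
    o,d=ray(c,u,v);return o+d*(z-o[2])/d[2]
def proj(c,P):
    T=np.linalg.inv(c["cam_to_world"]);R=cv2.Rodrigues(T[:3,:3])[0]
    K=np.array([[c["fx"],0,c["cx"]],[0,c["fy"],c["cy"]],[0,0,1]])
    return cv2.projectPoints(np.array(P,float).reshape(-1,3),R,T[:3,3],K,c["dist"])[0][:,0]
E
python3 - <<'E'
from cell import camera
from h import *
t=camera("top");s=camera("side")
Z=lambda u,v:(u/4+180-.375,v/4+145-.375)
S=lambda u,v:(u/4+200-.375,v/4+150-.375)
for n,p,z in [("TL",(97,140),.14),("TR",(507,72),.14),("BR",(543,303),.14),("BL",(120,370),.14),("head",(358,270),.217),("lug",(487,190),.182),("spareTL",(538,145),.016),("cassTR",(482,127),.156),("cassBR",(503,262),.156)]:
    print(n,plane(t,*Z(*p),z).round(4))
for n,p,z in [("head",(316,150),.217),("nearcorner R",(440,335),.14),("far right",(597,205),.14),("left near",(82,158),.14),("lugtop",(503,208),.182)]:
    print("S",n,plane(s,*S(*p),z).round(4))
E
```

```text
TL [0.6767 0.1821 0.14  ]
TR [ 0.7276 -0.1662  0.14  ]
BR [ 0.5296 -0.1896  0.14  ]
BL [0.4819 0.1642 0.14  ]
head [ 0.5516 -0.035   0.217 ]
lug [ 0.6193 -0.1424  0.182 ]
spareTL [ 0.6875 -0.2039  0.016 ]
cassTR [ 0.6772 -0.1421  0.156 ]
cassBR [ 0.5629 -0.1558  0.156 ]
S head [ 0.5458 -0.0383  0.217 ]
S nearcorner R [ 0.5283 -0.1784  0.14  ]
S far right [ 0.7228 -0.1645  0.14  ]
S left near [0.482  0.1549 0.14  ]
S lugtop [ 0.626 -0.149  0.182]
```

Emit:
drive_tool(plan=[-574,427,-30,1.13,0,-574,427,-30,1.13,0,-574,427,-30,1.13,0,-574,427,-30,1.13,0,-574,427,-30,1.13,0,-574,427,-30,1.13,0,-574,427,-30,1.13,0,-574,427,-30,1.13,0,-574,427,-30,1.13,0,-574,427,-30,1.13,0,-574,427,-30,1.13,0,-574,427,-30,1.13,0], newtons=30)

```text
t: 1.4
position: [0.3622, -0.0419, 0.2568]
tcp_rot: [3.133, 0.22, 0.001]
force: [1.5, 1.4, -0.4]
finger_gap: -0.0
```

Emit:
drive_tool(plan=[244,184,-20,0,0,244,184,-20,0,0,244,184,-20,0,0,244,184,-20,0,0,244,184,-20,0,0,244,184,-20,0,0,244,184,-20,0,0,244,184,-20,0,0,244,184,-20,0,0])

```text
t: 2.3
position: [0.6284, -0.1893, 0.2767]
tcp_rot: [3.134, 0.22, -0.002]
force: [0.6, 0.0, 0.7]
finger_gap: 0.001
```

```bash
python3 - <<'E'
from cell import ctrl,camera
import cv2
from h import *
o=ctrl.get_obs();print(o['position'],o['joint_pos'],o['force'],o['moment'])
O=np.array([.6075,-.0272]);X=np.array([-.139,.990]);Y=np.array([-.990,-.139])
W=lambda x,y,z:np.r_[O+x*X+y*Y,z]
for n in("wrist","top","side"):
    c=camera(n);im=c["img"][:,:,::-1].copy()
    cv2.imwrite(f"pics/{n}1raw.png",im)
    for x,y,z in [(-.15,.1,.14),(-.15,-.1,.14),(0,.058,.217),(-.116,0,.182),(-.116,.023,.182),(-.116,-.023,.182)]:
        p=proj(c,W(x,y,z))[0];print(n,(x,y,z),p.round(1))
        cv2.circle(im,(int(p[0]),int(p[1])),2,(0,0,255),-1)
    if n!="wrist": 
        x0,y0=(180,145) if n=="top" else (200,150)
        im=cv2.resize(im[y0:y0+130,x0:x0+200],None,fx=4,fy=4,interpolation=cv2.INTER_CUBIC)
    cv2.imwrite(f"pics/{n}1.png",im)
E
```

```text
[ 0.62844348 -0.18932441  0.27669721] [-4.04733001e-01  5.11897380e-01  2.07837687e-01  1.26757789e+00
 -5.40620441e-04  1.02560515e+00] [0.55872255 0.01815494 0.7263979 ] [0.05769573 0.08734895 0.02514523]
wrist (-0.15, 0.1, 0.14) [155.7 174.5]
wrist (-0.15, -0.1, 0.14) [402.7 174.7]
wrist (0, 0.058, 0.217) [157.9 -95.6]
wrist (-0.116, 0, 0.182) [279.5 139.7]
wrist (-0.116, 0.023, 0.182) [245.  139.7]
wrist (-0.116, -0.023, 0.182) [314.1 139.8]
top (-0.15, 0.1, 0.14) [315.4 220.4]
top (-0.15, -0.1, 0.14) [305.1 162.7]
top (0, 0.058, 0.217) [269.2 212.6]
top (-0.116, 0, 0.182) [301.2 190.8]
top (-0.116, 0.023, 0.182) [302.4 197.7]
top (-0.116, -0.023, 0.182) [300. 184.]
side (-0.15, 0.1, 0.14) [312.9 235.1]
side (-0.15, -0.1, 0.14) [349.1 199.8]
side (0, 0.058, 0.217) [278.9 186.1]
side (-0.116, 0, 0.182) [323.  200.9]
side (-0.116, 0.023, 0.182) [318.7 204.9]
side (-0.116, -0.023, 0.182) [327.2 197.1]
```

View pics/wrist1.png

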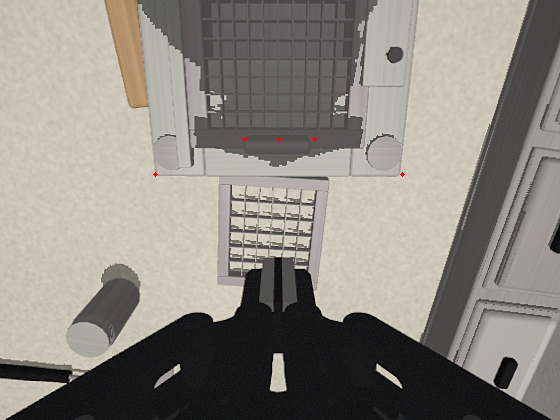

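View pics/side1.png

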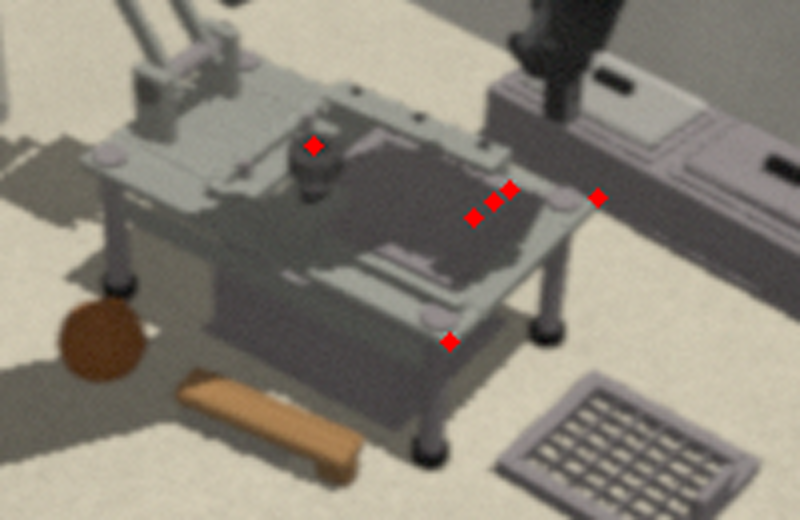

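Emit:
drive_tool(plan=[0,0,50,0,0,0,0,100,0,0,0,0,113,0,0,0,0,113,0,0,0,0,113,0,0])

```text
t: 2.95
position: [0.6296, -0.1895, 0.1676]
tcp_rot: [3.131, 0.221, 0.006]
force: [-0.1, 0.1, 0.3]
finger_gap: -0.003
```

```bash
python3 - <<'E'
from cell import ctrl,camera
import cv2
c=camera("wrist");cv2.imwrite("pics/w2.png",c["img"][:,:,::-1]);print(c["cam_to_world"].round(3))
o=ctrl.get_obs();print(o['position'],o['force'],o['moment'])
E
```

```text
[[ 0.99   0.132  0.048  0.618]
 [ 0.14  -0.938 -0.316 -0.109]
 [ 0.004  0.319 -0.948  0.31 ]
 [ 0.     0.     0.     1.   ]]
[ 0.63024059 -0.18984114  0.16820539] [0.4815808  0.41671136 1.08331096] [-0.02518462 -0.01039402  0.01515992]
```

View pics/w2.png

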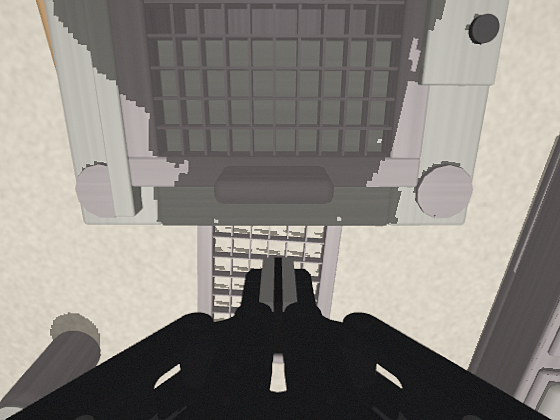

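Emit:
drive_tool(plan=[0,-12,5,0,0,0,-22,5,0,0,0,-26,5,0,0,0,-29,5,0,0,0,-32,5,0,0,0,-35,5,0,0,0,-38,5,0,0,0,-41,5,0,0,0,-44,5,0,0,0,-47,5,0,0,0,-50,5,0,0,0,-53,5,0,0])

```text
t: 4.2
position: [0.623, -0.1371, 0.163]
tcp_rot: [3.131, 0.221, 0.008]
force: [2.2, -3.5, 2.4]
finger_gap: -0.0
```

Emit:
drive_tool(plan=[0,-2,0,0,0,0,-4,0,0,0,0,-6,0,0,0,0,-8,0,0,0,0,-10,0,0,0,0,-12,0,0,0,0,-13,0,0,0,0,-14,0,0,0,0,-15,0,0,0,0,-16,0,0,0])

```text
t: 5.2
position: [0.6207, -0.1212, 0.1629]
tcp_rot: [3.131, 0.221, 0.008]
force: [1.4, -2.6, 2.0]
finger_gap: 0.003
```

```bash
python3 - <<'E'
from cell import ctrl,camera
import cv2
c=camera("wrist");cv2.imwrite("pics/w3.png",c["img"][:,:,::-1])
o=ctrl.get_obs();print(o['position'],o['force'],o['moment'])
E
```

```text
[ 0.62065063 -0.12101118  0.16291536] [ 1.1889472  -2.69531352  1.86742906] [-0.47497113 -0.41321394 -0.06412318]
```

View pics/w3.png

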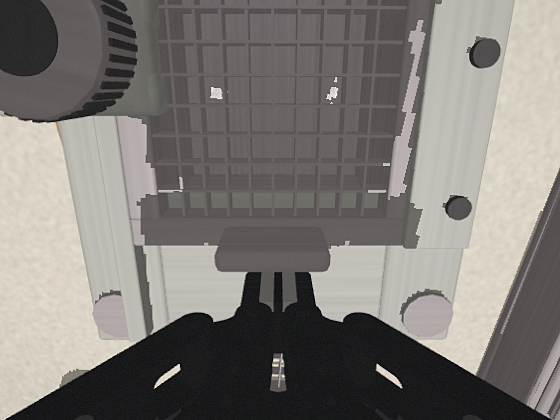

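Emit:
drive_tool(plan=[0,-1,0,0,0,0,-2,0,0,0,0,-3,0,0,0,0,-4,0,0,0,0,-5,0,0,0])

```text
t: 5.75
position: [0.6199, -0.116, 0.1629]
tcp_rot: [3.131, 0.221, 0.008]
force: [0.7, -2.1, 2.2]
finger_gap: 0.005
```

Emit:
drive_tool(plan=[0,-1,0,0,0,0,-1,0,0,0])

```text
t: 5.95
position: [0.6197, -0.1147, 0.1628]
tcp_rot: [3.131, 0.222, 0.008]
force: [1.7, -2.5, 1.7]
finger_gap: -0.0
```

Emit:
drive_tool(plan=[0,-1,0,0,0,0,-1,0,0,0])

```text
t: 6.15
position: [0.6195, -0.1137, 0.1628]
tcp_rot: [3.131, 0.222, 0.008]
force: [1.9, -3.4, 2.1]
finger_gap: -0.002
```

Emit:
drive_tool(plan=[0,-1,0,0,0,0,-1,0,0,0])

```text
t: 6.35
position: [0.6195, -0.1136, 0.1628]
tcp_rot: [3.129, 0.221, 0.008]
force: [1.4, -5.3, 2.1]
finger_gap: -0.002
```

Emit:
drive_tool(plan=[0,-1,0,0,0,0,-1,0,0,0])

```text
t: 6.55
position: [0.6195, -0.1136, 0.1628]
tcp_rot: [3.127, 0.22, 0.008]
force: [2.7, -5.7, 1.1]
finger_gap: 0.001
```

```bash
python3 - <<'E'
from cell import ctrl,camera
import cv2
c=camera("wrist");cv2.imwrite("pics/w4.png",c["img"][:,:,::-1])
o=ctrl.get_obs();print(o['position'],o['force'],o['moment'])
E
```

```text
[ 0.61950389 -0.11363872  0.16285282] [ 2.22820316 -5.01254989  0.11878757] [-1.14381196 -0.44110985  0.01835434]
```

View pics/w4.png

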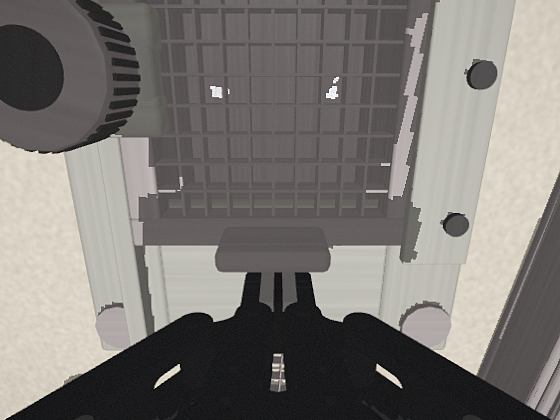

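Emit:
drive_tool(plan=[0,-2,0,0,0,0,-3,0,0,0,0,-3,0,0,0])

```text
t: 6.9
position: [0.6195, -0.1135, 0.163]
tcp_rot: [3.122, 0.217, 0.008]
force: [2.6, -10.1, -1.0]
finger_gap: -0.002
```

Emit:
drive_tool(plan=[0,5,0,0,0,0,15,0,0,0,0,20,0,0,0,0,20,-40,0,0,0,20,-90,0,0,0,20,-130,-0.15,40,0,20,-130,-0.3,85,0,20,-130,-0.45,85,0,20,-130,-0.6,85,0,20,-130,-0.75,85,0,20,-130,-0.9,85,0,20,-130,-1.0,85])

```text
t: 8.1
position: [0.6211, -0.1315, 0.2928]
tcp_rot: [2.632, 1.694, -0.003]
force: [1.4, -0.2, -0.3]
finger_gap: 0.995
```

```bash
cat > go.py <<'E'
import sys
from cell import ctrl,camera
from h import *
from scipy.spatial.transform import Rotation as R
o=ctrl.get_obs();p=o['position'];r=R.from_rotvec(o['tcp_rot'])
print(p.round(4),'q',o['joint_pos'].round(3),'F',o['force'].round(2),'M',o['moment'].round(3),'tilt z',r.as_matrix()[:,2].round(4),'gap',o['finger_gap'])
if len(sys.argv)>3:
    print((r.inv().apply(np.array(list(map(float,sys.argv[1:4])))-p)*1000).round(1))
E
python3 go.py .5505 -.0353 .29
python3 - <<'E'
from cell import camera
import cv2
from h import *
O=np.array([.6075,-.0272]);X=np.array([-.139,.990]);Y=np.array([-.990,-.139])
c=camera("top");im=c["img"][:,:,::-1].copy()
a=im[145:265,180:380];cv2.imwrite("pics/t5.png",cv2.resize(a,(800,480),interpolation=cv2.INTER_CUBIC))
c=camera("wrist");cv2.imwrite("pics/w5.png",c["img"][:,:,::-1])
E
```

```text
[ 0.6211 -0.1315  0.2928] q [-0.321  0.456  0.159  1.266 -0.009  0.107] F [ 1.42 -0.22 -0.3 ] M [-0.003  0.041 -0.006] tilt z [ 0.0048 -0.0109 -0.9999] gap 0.9948867989085401
[  58.3 -104.1    1.4]
```

View pics/t5.png

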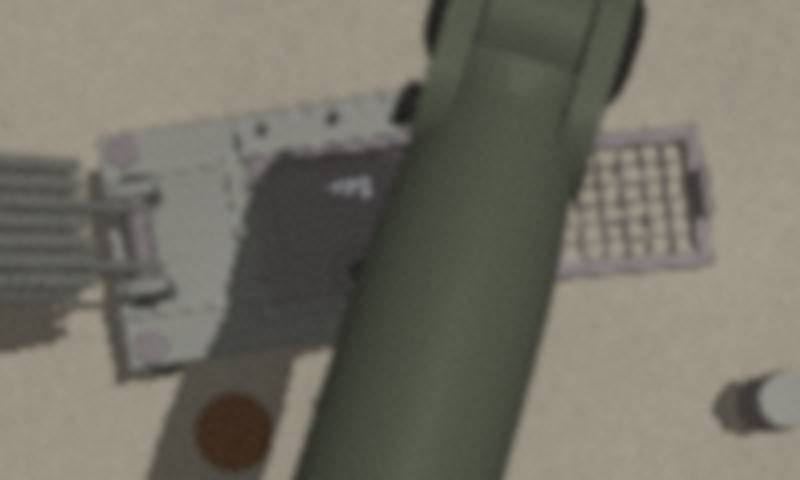

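View pics/w5.png

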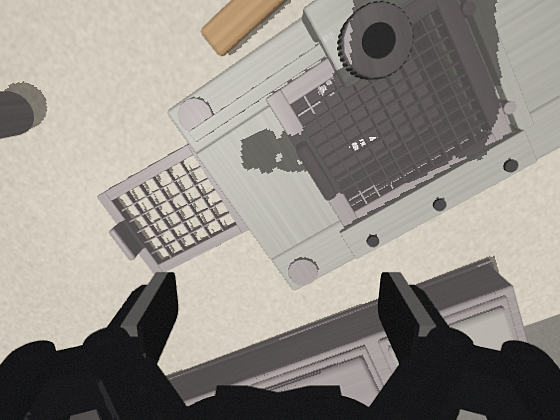

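Emit:
drive_tool(plan=[0,0,0,-0.15,85,0,0,0,-0.3,85,0,0,0,-0.45,85,0,0,0,-0.6,85,0,0,0,-0.75,85,0,0,0,-0.9,85,0,0,0,-1.05,85,0,0,0,-1.2,85,0,0,0,-1.35,85,0,0,0,-1.5,85,0,0,0,-1.5,85])

```text
t: 9.3
position: [0.6209, -0.1314, 0.2925]
tcp_rot: [0.784, 3.035, -0.014]
force: [0.3, -0.7, 0.0]
finger_gap: 0.996
```

```bash
python3 go.py .5505 -.0353 .29
python3 - <<'E'
from cell import camera
import cv2
from h import *
c=camera("wrist");cv2.imwrite("pics/w6.png",c["img"][:,:,::-1])
E
```

```text
[ 0.6209 -0.1314  0.2925] q [-0.321  0.456  0.159  1.266 -0.009 -1.386] F [ 0.32 -0.68  0.  ] M [0.037 0.044 0.031] tilt z [ 0.0042 -0.0104 -0.9999] gap 0.9955867434281603
[108.1  50.    1.2]
```

View pics/w6.png

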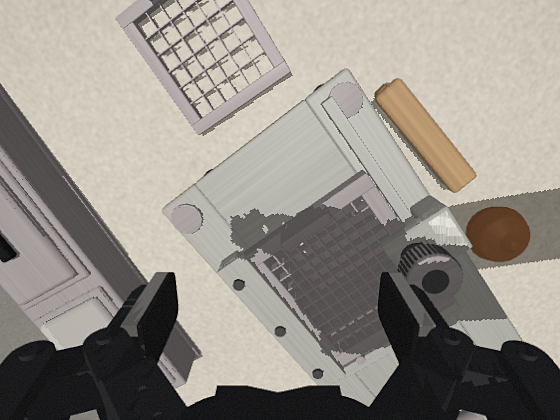

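Emit:
drive_tool(plan=[30,14,0,-0.15,85,60,28,0,-0.3,85,90,42,0,-0.45,85,108,50,0,-0.6,85,108,50,0,-0.75,85,108,50,0,-0.9,85,108,50,0,-1.05,85,108,50,0,-1.2,85,108,50,0,-1.35,85,108,50,0,-1.5,85,108,50,0,-1.5,85])

```text
t: 10.45
position: [0.5508, -0.0352, 0.2912]
tcp_rot: [1.49, -2.764, 0.017]
force: [0.4, 0.3, -0.0]
finger_gap: 0.996
```

```bash
python3 go.py .5505 -.0353 .197
python3 - <<'E'
from cell import camera
import cv2
from h import *
c=camera("wrist");cv2.imwrite("pics/w7.png",c["img"][:,:,::-1])
print(proj(c,[[.5505,-.0353,.217],[.5505,-.0353,.195]]))
E
```

```text
[ 0.5508 -0.0352  0.2912] q [-0.192  0.294 -0.084  1.187 -0.009 -2.752] F [ 0.44  0.3  -0.01] M [ 0.046 -0.002  0.099] tilt z [ 0.0041 -0.0103 -0.9999] gap 0.9963780792174546
[-0.3  1.  94.2]
[[277.9635805  219.86009105]
 [277.74905901 209.09996608]]
```

View pics/w7.png

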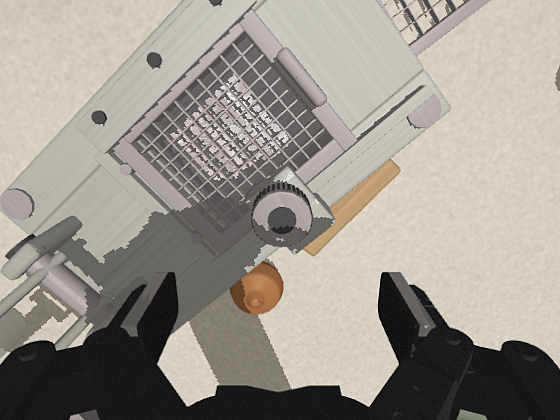

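Emit:
drive_tool(plan=[1.5,1,30,0,85,1.5,1,60,0,85,1.5,1,85,0,85,1.5,1,103,0,85,1.5,1,103,0,85])

```text
t: 11.0
position: [0.5475, -0.0366, 0.1857]
tcp_rot: [1.479, -2.766, 0.012]
force: [-0.4, 0.3, -0.7]
finger_gap: 0.995
```

```bash
python3 go.py .5505 -.0353 .188
python3 - <<'E'
from cell import camera
import cv2
from h import *
c=camera("wrist");cv2.imwrite("pics/w8.png",c["img"][:,:,::-1])
c=camera("side");cv2.imwrite("pics/s8.png",cv2.resize(c["img"][130:230,200:350,::-1],(800,533)))
E
```

```text
[ 0.5475 -0.0366  0.1857] q [-0.196  0.359 -0.268  0.944 -0.009 -2.749] F [-0.36  0.27 -0.66] M [-0.002 -0.    -0.032] tilt z [-0.001  -0.0092 -1.    ] gap 0.9953559683553582
[-2.7 -1.8 -2.4]
```

View pics/w8.png

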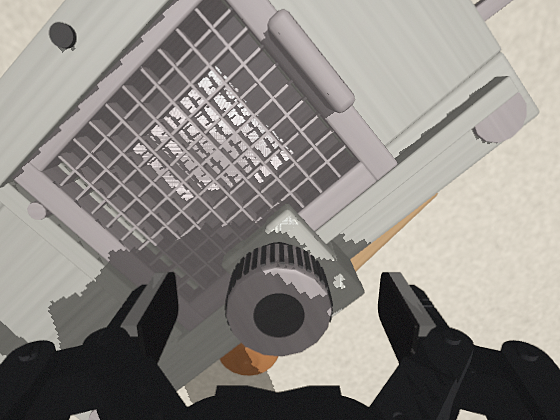

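View pics/s8.png

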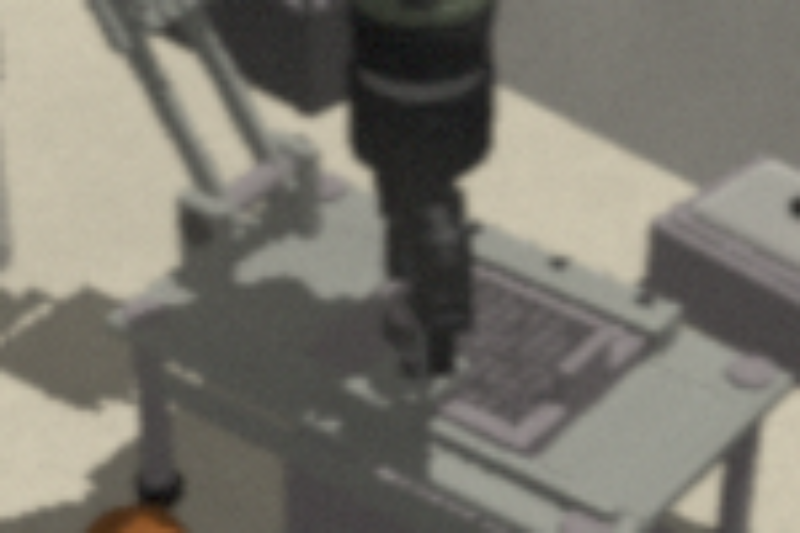

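```bash

python3 - <<'E'
from cell import camera,ctrl
from h import *
c=camera("wrist")
p=ctrl.get_obs()['position']
print(proj(c,[[p[0],p[1],.217],[p[0],p[1],.195],[.55,-.0353,.217]]))
for v in(308,314):print(plane(c,279,v,.217))
E
```

```text
[[278.51786943 312.8478047 ]
 [278.0909525  282.73064992]
 [274.94747639 315.43282696]]
[ 0.55187391 -0.03838789  0.217     ]
[ 0.54967302 -0.03692628  0.217     ]
```

Emit:
drive_tool(plan=[0,0,0,0,55,0,0,0,0,45,0,0,0,0,30,0,0,0,0,30,0,0,0,0,30], newtons=25)

```text
t: 11.65
position: [0.55, -0.0383, 0.1903]
tcp_rot: [1.483, -2.768, 0.023]
force: [-3.0, -3.5, 6.2]
finger_gap: 0.461
```

```bash
python3 go.py
python3 - <<'E'
from cell import camera
import cv2
c=camera("wrist");cv2.imwrite("pics/w9.png",c["img"][:,:,::-1])
E
```

```text
[ 0.55   -0.0383  0.1903] q [-0.197  0.354 -0.262  0.947 -0.012 -2.751] F [-2.96 -3.54  6.17] M [-0.647  0.643 -0.029] tilt z [ 0.0055 -0.0135 -0.9999] gap 0.4611784463640902
```

View pics/w9.png

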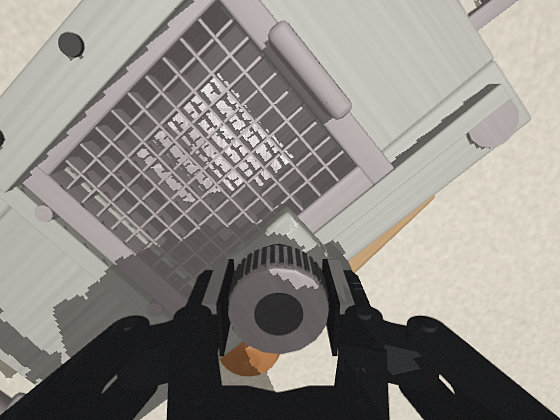

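Emit:
drive_tool(plan=[0,0,0,0.12,30,0,0,0,0.24,30,0,0,0,0.36,30,0,0,0,0.48,30,0,0,0.2,0.6,30,0,0,0.3,0.72,30,0,0,0.3,0.84,30,0,0,0.4,0.96,30,0,0,0.4,0.96,30,0,0,0.4,0.96,30])

```text
t: 12.7
position: [0.5481, -0.0392, 0.19]
tcp_rot: [-0.035, 3.14, -0.025]
force: [-4.7, -3.0, 4.2]
finger_gap: 0.457
```

```bash
cat > m.py <<'E'
from cell import ctrl,camera
import numpy as np
M=[];E=[];F=[]
for i in range(6):
    camera("wrist");o=ctrl.get_obs();M.append(o['moment']);E.append(o['joint_efforts'][5]);F.append(o['force'])
M=np.array(M);print('t',o['t'],'q6',o['joint_pos'][5].round(4),'M',M.mean(0).round(3),'Mz std',M[:,2].std().round(3),'effort6',np.mean(E).round(4),np.std(E).round(4),'F',np.mean(F,0).round(2),'pos',o['position'].round(4),'gap',round(o['finger_gap'],3))
E
python3 m.py
```

```text
t 13.0 q6 -1.7908 M [-0.57   1.483 -0.012] Mz std 0.023 effort6 0.032 0.0009 F [-4.24 -2.58  3.56] pos [ 0.5481 -0.0393  0.19  ] gap 0.458
```

Emit:
drive_tool(plan=[0.5,-0.3,0,0.08,30,0.5,-0.3,0,0.16,30,0.5,-0.3,0.1,0.24,30,0.5,-0.3,0.1,0.24,30])

```text
t: 13.4
position: [0.5474, -0.0393, 0.19]
tcp_rot: [0.34, 3.12, -0.023]
force: [0.4, -0.1, 1.0]
finger_gap: 0.458
```

```bash
python3 m.py
```

```text
t 13.7 q6 -1.5521 M [0.448 0.705 0.018] Mz std 0.015 effort6 0.0406 0.04 F [0.5  0.98 1.03] pos [ 0.5475 -0.0393  0.19  ] gap 0.464
```

```bash
sed -i "s/'effort6',/'eff',np.round(E,3),'effort6',/" m.py; python3 m.py
```

```text
t 14.0 q6 -1.5517 M [0.619 0.844 0.022] Mz std 0.034 eff [0.021 0.022 0.023 0.024 0.025 0.025] effort6 0.0232 0.0016 F [-0.18  1.95  1.84] pos [ 0.5475 -0.0393  0.19  ] gap 0.459
```

Emit:
drive_tool(plan=[0,0,0,0.08,30,0,0,0,0.16,30,0,0,0.1,0.2,30,0,0,0.1,0.2,30,0,0,0.1,0.2,30])

```text
t: 14.5
position: [0.5471, -0.0392, 0.1899]
tcp_rot: [0.648, 3.07, -0.023]
force: [-2.6, 2.5, 4.2]
finger_gap: 0.456
```

```bash
python3 m.py
```

```text
t 14.8 q6 -1.3519 M [0.888 1.432 0.037] Mz std 0.033 eff [0.04  0.039 0.04  0.042 0.043 0.044] effort6 0.0413 0.0017 F [-2.5   2.36  4.61] pos [ 0.5471 -0.0391  0.1899] gap 0.46
```

Emit:
drive_tool(plan=[0,0,0,0.06,30,0,0,0,0.12,30,0,0,0,0.18,30,0,0,0,0.2,30,0,0,0,0.2,30])

```text
t: 15.3
position: [0.5468, -0.039, 0.1897]
tcp_rot: [0.951, 2.989, -0.022]
force: [-2.9, 3.2, 3.9]
finger_gap: 0.456
```

```bash
python3 m.py
```

```text
t 15.6 q6 -1.1523 M [1.088 1.4   0.038] Mz std 0.026 eff [0.085 0.062 0.058 0.058 0.059 0.058] effort6 0.0632 0.0097 F [-3.68  3.44  3.05] pos [ 0.5469 -0.039   0.1897] gap 0.46
```

Emit:
drive_tool(plan=[0.8,0,0,0.05,30,0.8,0,0,0.1,30,0.8,0,0,0.1,30,0.8,0,0,0.1,30])

```text
t: 16.0
position: [0.5466, -0.0388, 0.1897]
tcp_rot: [1.098, 2.937, -0.021]
force: [-0.6, 1.7, 0.9]
finger_gap: 0.461
```

```bash
python3 m.py
```

```text
t 16.3 q6 -1.0519 M [0.747 0.729 0.108] Mz std 0.039 eff [0.114 0.112 0.112 0.113 0.114 0.114] effort6 0.1132 0.0009 F [-0.08  0.44  1.13] pos [ 0.5466 -0.0387  0.1897] gap 0.461
```

Emit:
drive_tool(plan=[0,0,0,0.03,30,0,0,0,0.05,30,0,0,0,0.05,30,0,0,0,0.05,30])

```text
t: 16.7
position: [0.5465, -0.0387, 0.1897]
tcp_rot: [1.172, 2.908, -0.021]
force: [-0.7, 1.6, 1.1]
finger_gap: 0.458
```

```bash
python3 m.py
```

```text
t 17.0 q6 -1.002 M [0.91  0.887 0.134] Mz std 0.032 eff [0.151 0.149 0.149 0.149 0.149 0.149] effort6 0.1494 0.0006 F [-0.9   2.1   1.44] pos [ 0.5465 -0.0387  0.1897] gap 0.461
```

Emit:
drive_tool(plan=[0,0,0,0.02,30,0,0,0,0.02,30,0,0,0,0.02,30])

```text
t: 17.3
position: [0.5465, -0.0387, 0.1897]
tcp_rot: [1.201, 2.896, -0.021]
force: [-1.4, 2.4, 1.2]
finger_gap: 0.46
```

```bash
python3 m.py; python3 m.py
```

```text
t 17.6 q6 -0.982 M [0.964 0.921 0.134] Mz std 0.013 eff [0.153 0.151 0.151 0.151 0.151 0.151] effort6 0.1512 0.0007 F [-1.    1.73  1.36] pos [ 0.5465 -0.0386  0.1897] gap 0.458
t 17.9 q6 -0.9819 M [1.004 0.945 0.139] Mz std 0.017 eff [0.151 0.151 0.151 0.151 0.151 0.151] effort6 0.1511 0.0001 F [-1.44  1.61  1.55] pos [ 0.5465 -0.0386  0.1897] gap 0.453
```

Emit:
drive_tool(plan=[0,0,0,0,50,0,0,0,0,75,0,0,0,0,85,0,0,0,0,85,0,0,0,0,85])

```text
t: 18.4
position: [0.5467, -0.0388, 0.1898]
tcp_rot: [1.201, 2.895, -0.021]
force: [1.2, -0.1, 0.0]
finger_gap: 0.994
```

```bash
python3 m.py; python3 - <<'E'
from cell import camera
import cv2
c=camera("wrist");cv2.imwrite("pics/w10.png",c["img"][:,:,::-1])
E
```

```text
t 18.7 q6 -0.982 M [0.008 0.015 0.008] Mz std 0.026 eff [0. 0. 0. 0. 0. 0.] effort6 0.0002 0.0001 F [-0.04  0.11  0.11] pos [ 0.5465 -0.0386  0.1897] gap 0.992
```

View pics/w10.png

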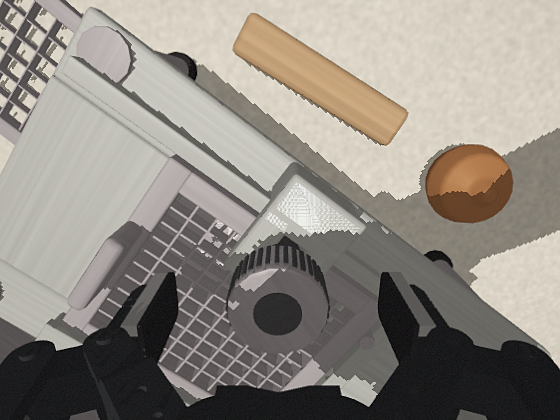

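Emit:
drive_tool(plan=[0,0,0,0,55,0,0,0,0,45,0,0,0,0,30,0,0,0,0,30,0,0,0,0,30], newtons=35)

```text
t: 19.25
position: [0.5466, -0.0387, 0.1899]
tcp_rot: [1.201, 2.895, -0.021]
force: [-0.4, -0.5, 2.8]
finger_gap: 0.459
```

```bash
python3 m.py
```

```text
t 19.55 q6 -0.982 M [-0.022  0.183  0.021] Mz std 0.033 eff [0.012 0.012 0.012 0.012 0.012 0.012] effort6 0.012 0.0 F [-0.61 -0.35  3.22] pos [ 0.5466 -0.0387  0.1899] gap 0.456
```

Emit:
drive_tool(plan=[0,0,0,0.02,30,0,0,0,0.03,30,0,0,0,0.03,30])

```text
t: 19.85
position: [0.5466, -0.0387, 0.1899]
tcp_rot: [1.244, 2.877, -0.021]
force: [-0.8, -0.1, 3.3]
finger_gap: 0.456
```

```bash
python3 m.py
```

```text
t 20.15 q6 -0.952 M [0.041 0.258 0.112] Mz std 0.023 eff [0.112 0.101 0.098 0.097 0.097 0.097] effort6 0.1002 0.0055 F [-0.61 -0.34  2.97] pos [ 0.5466 -0.0387  0.1899] gap 0.453
```

Emit:
drive_tool(plan=[0,0,0,0.02,30,0,0,0,0.02,30,0,0,0,0.02,30])

```text
t: 20.45
position: [0.5465, -0.0387, 0.1899]
tcp_rot: [1.273, 2.864, -0.021]
force: [-1.1, -0.4, 2.8]
finger_gap: 0.456
```

```bash
python3 m.py
```

```text
t 20.75 q6 -0.932 M [0.112 0.289 0.105] Mz std 0.016 eff [0.117 0.115 0.115 0.115 0.115 0.115] effort6 0.1155 0.0006 F [-1.2   0.37  3.04] pos [ 0.5465 -0.0387  0.1899] gap 0.457
```

Emit:
drive_tool(plan=[0,0,0,0.02,30,0,0,0,0.04,30,0,0,0,0.04,30,0,0,0,0.04,30])

```text
t: 21.15
position: [0.5465, -0.0386, 0.1899]
tcp_rot: [1.329, 2.838, -0.02]
force: [-1.8, -0.2, 2.5]
finger_gap: 0.455
```

```bash
python3 m.py
```

```text
t 21.45 q6 -0.892 M [0.18  0.394 0.149] Mz std 0.031 eff [0.143 0.142 0.141 0.141 0.141 0.141] effort6 0.1416 0.0006 F [-1.15  0.21  3.6 ] pos [ 0.5465 -0.0386  0.1899] gap 0.458
```

Emit:
drive_tool(plan=[0,0,0,0.02,30,0,0,0,0.04,30,0,0,0,0.04,30,0,0,0,0.04,30])

```text
t: 21.85
position: [0.5464, -0.0385, 0.1899]
tcp_rot: [1.386, 2.811, -0.02]
force: [-1.2, 0.7, 3.8]
finger_gap: 0.455
```

```bash
python3 m.py
```

```text
t 22.15 q6 -0.852 M [0.289 0.46  0.112] Mz std 0.014 eff [0.147 0.146 0.145 0.145 0.145 0.145] effort6 0.1456 0.0007 F [-1.6   0.95  3.69] pos [ 0.5464 -0.0385  0.1899] gap 0.456
```

```bash
for i in 1 2 3; do python3 m.py; done; python3 go.py
```

```text
t 22.45 q6 -0.852 M [0.321 0.448 0.131] Mz std 0.042 eff [0.146 0.146 0.146 0.146 0.146 0.146] effort6 0.1457 0.0001 F [-1.74  0.82  3.85] pos [ 0.5465 -0.0386  0.1899] gap 0.457
t 22.75 q6 -0.852 M [0.358 0.509 0.141] Mz std 0.019 eff [0.146 0.146 0.146 0.146 0.146 0.146] effort6 0.1462 0.0001 F [-2.2   1.17  3.62] pos [ 0.5465 -0.0386  0.1899] gap 0.462
t 23.05 q6 -0.852 M [0.412 0.501 0.111] Mz std 0.038 eff [0.146 0.147 0.147 0.147 0.147 0.147] effort6 0.1467 0.0001 F [-2.12  1.45  4.13] pos [ 0.5464 -0.0386  0.1899] gap 0.456
[ 0.5464 -0.0386  0.1899] q [-0.197  0.351 -0.267  0.948 -0.014 -0.852] F [-1.97  1.62  4.22] M [0.399 0.537 0.087] tilt z [ 0.0011 -0.0148 -0.9999] gap 0.45634833546477793
```

Emit:
drive_tool(plan=[0,0,0,0.02,30,0,0,0,0.04,30,0,0,0,0.04,30,0,0,0,0.04,30])

```text
t: 23.45
position: [0.5464, -0.0385, 0.1899]
tcp_rot: [1.442, 2.783, -0.02]
force: [-2.6, 2.1, 4.1]
finger_gap: 0.457
```

```bash
for i in 1 2; do python3 m.py; done
```

```text
t 23.75 q6 -0.812 M [0.495 0.589 0.156] Mz std 0.021 eff [0.153 0.151 0.151 0.151 0.151 0.151] effort6 0.1511 0.0007 F [-2.09  1.64  4.1 ] pos [ 0.5464 -0.0385  0.1899] gap 0.456
t 24.05 q6 -0.812 M [0.534 0.597 0.149] Mz std 0.017 eff [0.151 0.151 0.151 0.151 0.151 0.151] effort6 0.1512 0.0001 F [-2.52  1.76  4.21] pos [ 0.5464 -0.0385  0.1899] gap 0.455
```

Emit:
drive_tool(plan=[0,0,0,-0.02,30,0,0,0,-0.02,30,0,0,0,-0.02,50,0,0,0,-0.02,75,0,0,0,-0.02,85,0,0,0,-0.02,85])

```text
t: 24.65
position: [0.5466, -0.0387, 0.1898]
tcp_rot: [1.414, 2.797, -0.02]
force: [-0.8, -0.3, 0.1]
finger_gap: 0.99
```

Emit:
drive_tool(plan=[0,0,-20,0,85,0,0,-60,0,85,0,0,-100,0,85,0,0,-130,0,85,0,0,-130,0,85])

```text
t: 25.15
position: [0.5488, -0.0373, 0.3246]
tcp_rot: [1.41, 2.789, -0.017]
force: [1.1, 0.2, -0.8]
finger_gap: 0.999
```

```bash
python3 go.py .42 -.15 .33; python3 - <<'E'
from cell import camera
import cv2
c=camera("wrist");cv2.imwrite("pics/w11.png",c["img"][:,:,::-1])
E
```

```text
[ 0.5488 -0.0373  0.3246] q [-0.194  0.275 -0.026  1.257 -0.015 -0.828] F [ 1.14  0.19 -0.8 ] M [-0.03  -0.007 -0.012] tilt z [ 0.0096 -0.0169 -0.9998] gap 0.9988757394198253
[ -14.5 -170.6   -4.7]
```

View pics/w11.png

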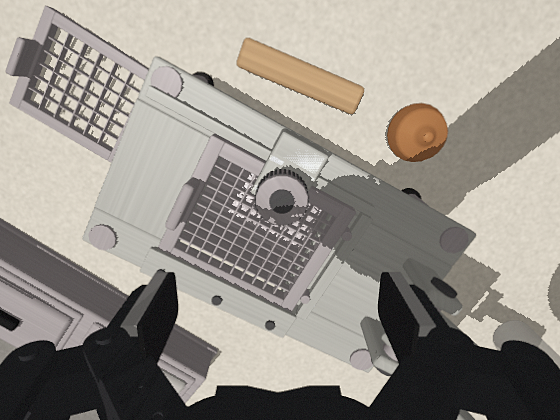

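Emit:
drive_tool(plan=[-5,-50,-5,0,85,-10,-100,-5,0,85,-15,-150,-5,0,85,-15,-170,-5,0,85,-15,-170,-5,0,85,-15,-170,-5,0,85])

```text
t: 25.8
position: [0.4196, -0.1498, 0.3273]
tcp_rot: [1.414, 2.792, -0.018]
force: [0.3, 1.1, 1.2]
finger_gap: 0.996
```

```bash
python3 go.py; python3 - <<'E'
from cell import camera
import cv2
from h import *
c=camera("top");im=c["img"][:,:,::-1];cv2.imwrite("pics/t12full.png",im)
cv2.imwrite("pics/t12.png",cv2.resize(im[145:265,180:380],(800,480),interpolation=cv2.INTER_CUBIC))
O=np.array([.6075,-.0272]);X=np.array([-.139,.990]);Y=np.array([-.990,-.139])
p=proj(c,[np.r_[O+x*X+y*Y,z] for x,y,z in[(-.07,0,.182),(-.075,-.065,.156),(.075,0,.156)]]);print((p-[180,145]+.375)*4)
E
```

```text
[ 0.4196 -0.1498  0.3273] q [-0.501  0.07  -0.269  1.219 -0.011 -1.135] F [0.34 1.1  1.24] M [0.053 0.023 0.003] tilt z [ 0.0055 -0.0153 -0.9999] gap 0.9959789751045324
[[431.03626494 193.77662852]
 [422.52093996 122.23455394]
 [257.40330458 226.76846672]]
```

View pics/t12.png

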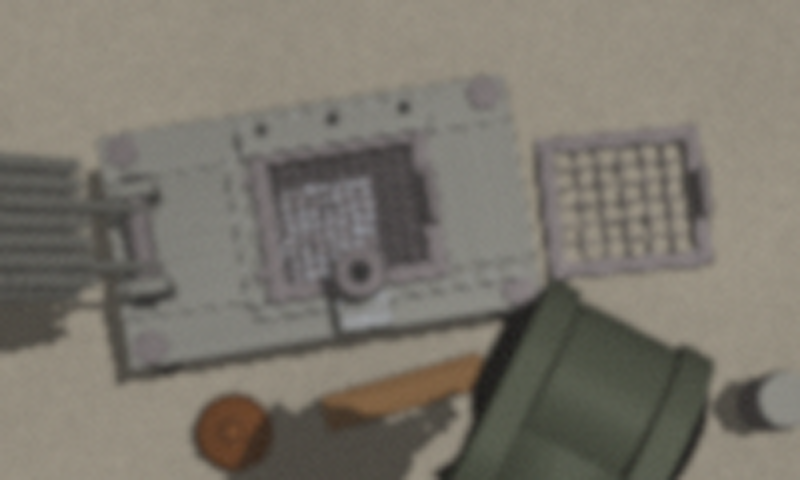

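View pics/t12full.png

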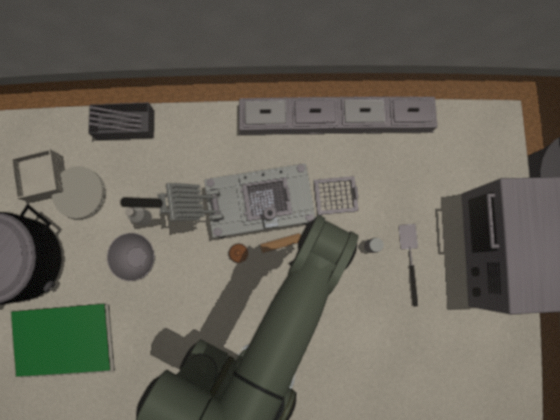

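The enlarged top view shows the cassette home: the lug is at about (430,195) against a predicted (431,194). Its back edge sits on the stop at about (255,225), and the bystanders have not moved. I'm handing the job in.

```bash
python3 -c "
from cell import job_done;print(job_done())"
```

```text
the job is handed in; nothing more can be done
None
```

The cassette is home and the thumbscrew is snug. The job was handed in at about 26 s, with the arm clear of the machine.

- **Cassette:** I pushed it by the lug with the fingers shut. It slid at about 3 N and stopped at the position measured as home. I pressed it to about 10 N and it moved no further. In the last top view the lug and back edge are within about 1 mm of the predicted home position.
- **Thumbscrew:** I turned it clockwise, with the wrist turning about 1.8 rad in the first grasp. The moment began to climb at about 1.6 rad, and I let go at about 0.15 N m. I then gripped it again to check and turned it a further 0.17 rad. The final reading was 0.151 N m from the last joint's effort and about 0.15 from the wrist sensor, inside the 0.1 to 0.2 band. The highest reading I saw was 0.153.
- **Checks that disagreed:**
  - The moment did not climb evenly at 0.25 N m per rad; it rose between 0.1 and 0.75. On the second grip it was already at about 0.1 after only 0.03 rad. Some give or slip in the pads is likely, so the angles are less certain than the moments.
  - At one point the wrist sensor read about 0.12 while the joint effort read 0.146. The last readings agreed.
- **Not measured:** I did not measure the screw's moment again after the final release.
- **Bystanders:** In the last top view nothing else on the counter appears to have moved.

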